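# Check the blue airbrush tank with the pencil gauge

## Task

Check the air pressure in the blue tank: pick up the pencil gauge, set its black cup over the brass valve on top of the blue tank and press it straight down fully home, so that the air pushes the orange rod out of the top. Then stand the gauge upright on the green mat again with the rod still out, and let go of it. Leave the red tank alone.

Things in the scene. Friction and masses are not known exactly. Their poses are not given: they have to be found in the camera images.
- gauge: Pencil gauge, about 165 g, upright on the mat. Origin: centre of its underside, z up its axis. Steel barrel 30 mm thick, 16 to 92 mm above the origin: grip it about 10 mm below its top, from above. Below it a black flared cup, 48 mm outside, mouth 40 mm narrowing to 25 mm; flat seat inside, 14 mm above the origin. The orange rod rises from the top: leave 35 mm free above the barrel.
- gauge_rod (a joint): How far the orange rod (9 mm thick) is pushed out, in m: 0 is in (4.5 mm shows above the barrel), at most 0.032. The unknown pressure drives it out 15 to 30 mm when the gauge is pressed fully home on a valve; friction (0.7 N) keeps it out after the gauge is lifted off.
- blue_valve (a point): Top centre of the brass valve on the blue tank, unpressed, 134 mm above the bench; z up. Tank fixed, 100 mm thick (foot 116). Valve stem 18 mm thick, 27 mm clear above a 30 mm nut; its top 6 mm is a sprung core that the gauge's seat presses straight down: 4 N to start, about 10 N near the end, then solid. Fully home, the gauge's origin is 20 mm below this point.
- red_tank: The red tank, of the same shape and size as the blue one with the same valve, not to be touched. Fixed. Origin at the centre of its underside, on the bench; its valve top is 134 mm above it.
- mat: Square green mat, 180 x 180 mm and 4 mm thick, fixed to the bench; the gauge starts on it and goes back anywhere on it. Origin at the centre of its underside, on the bench; x and y along its edges.
Things that resemble listed ones, but are neither listed nor needed, are in the scene too. What is shaped like the gauge but pink is not meant. Of the things that look like the part that bears blue_valve, the larger one is meant.

How it is judged (in metres and radians):
On the way, in this order (a step that is already met when the one before it is completed fails the run):
1. the gauge is brought over the blue tank's valve with its rod still in (horizontal distance between gauge and blue_valve below 0.025 m and z of gauge in the frame of blue_valve between -0.03 and 0.08 m and value of joint gauge_rod below 0.004 m), for 0.04 s.
2. the gauge is pressed down on the blue tank's valve and the rod is pushed out by more than 11 mm (horizontal distance between gauge and blue_valve below 0.012 m and z of gauge in the frame of blue_valve between -0.03 and -0.014 m and angle between gauge's own z axis and vertical below 0.21 rad and value of joint gauge_rod above 0.011 m), for 0.04 s.
At the end, for the whole second after the job is handed in: The gauge stands upright (within about 6 degrees) at rest on the mat, its axis over the mat (within 90 mm of its centre along each edge direction), released, with its rod still out by more than 9 mm (value of joint gauge_rod above 0.009 m and angle between gauge's own z axis and vertical below 0.1 rad and x of gauge in the frame of mat between -0.09 and 0.09 m and y of gauge in the frame of mat between -0.09 and 0.09 m and z of gauge in the frame of mat below 0.01 m and linear speed of gauge below 0.02 m/s and contact force between gauge and the fingers below 0.1 N); the robot touches nothing.
It fails at once if the red tank is touched by the gauge or the robot (contact force between red_tank and gauge above 1 N or contact force between red_tank and the arm above 1 N or contact force between red_tank and the fingers above 1 N).
It also fails if it takes over 51 s, if anything falls off the work surface, if the arm or the gripper's body presses on something with over 40 N, if the wrist force passes 120 N, or if a joint passes its speed limit or range.

## Robot

A 6-joint arm with a two-finger parallel gripper is mounted at the origin on the work surface. World frame = base frame: x ahead of the robot, y to its left, z up, the work surface at z = 0. Lengths are in mm, angles in rad, forces in N, time in s.
With the tool pointing down it reaches from about 350 to 875 mm from the base axis. Payload 4.2 kg.
Tool frame: the origin (TCP) lies on the centre line of the jaws, within the pads' length; the fingertips stand 22 mm ahead of it and the grasp point (between the pads) lies 3 mm ahead of it (bot.tip_reach is the z of the fingertips in the tool frame, in mm); z points along the fingers, y is the line along which they close (so a half turn about z gives the same grasp; the last joint's range is limited). The gripper opens to 85 mm and grips with 20 to 120 N. Pads are 22 mm wide; open, the fingers measure 114 mm over their backs; the gripper's body (76 mm by 85 mm) begins 54 mm behind the grasp point. The pads swing forward as they close: fully open they stand 13 mm farther back than shut.
Start: joints at [-0.984, 0.385, 0.008, 0, -1.194, -0.259], TCP at [201.241, -591.694, 253.312] pointing down, gripper open.
Joint ranges: [-3.14, 3.14], [-1.21, 2.06], [-1.07, 1.41], [-3.16, 2.05], [-2.99, -0.16], [-3.1, 3.1]. Speed limits (rad/s): [2.79, 2.79, 3.14, 3.14, 3.14, 3.14].

## Interface

Orientations are given as a rotation vector (axis times angle).
In Python, from plant import bot gives the robot as it stands.
- The arm moves only by the shell command python3 -m handwheel 'ROWS' [FORCE]. ROWS is JSON, one flat list of numbers, 5 for each row, row after row: the shift along the world's x, y, z in m, then the turn about the world's z in rad, then the closure, from 0 (fully open) to 1 (shut). In form: [dx, dy, dz, spin, jaw, dx, dy, dz, spin, jaw, ...]. A call has 1 to 20 rows; each row shifts and turns the commanded pose from where the row before left it; what a row does not reach is not made up. A row lasts 1/10 s, in which the tool goes at most 50 mm and 8.59 degrees, less where a joint would pass 70% of its speed; a pose out of reach is approached as far as the arm can. A call is refused whole if a number of a shift passes 0.05 or a number of a turn 0.15, either way. A call with a gripper value outside its range is refused whole. The fingers move at their own pace and stop on an object; FORCE is the grip in N (left out, the last holds). Time passes only in rows, so rows that do not move let the fingers close. It gives the time, the measured TCP pose, the force, the opening and the grip force at its end, in the units of the state.
- bot.get_state(): the state, without advancing time (a new reading comes with each control period).
- bot.grab_frame(name): name is "side" or "top"; returns (picture, depth): 384x512x3 uint8, red, green, blue; 384x512 float32, mm along the optical axis (not along the pixel's ray), 0 where there is no reading.
- bot.camera_info(name): a dict with "fx", "fy", "cx", "cy" (pixels), "D" ([k1, k2, p1, p2, k3] as OpenCV has them; the pictures are not rectified), "rvec" (rotation vector, rad) and "tvec" (3), from world to camera coordinates, as OpenCV has them. Camera axes: x right, y down, z forward; pixel columns grow to the right and rows downward; lengths in mm; the calibration is good to about 2 mm. A picture is of the moment at which its call begins. camera_info takes no time and is no camera call.
- bot.job_done(): hands the job in; it is judged then, once.
Trained networks look in the newest picture that a camera, given by its name, has taken for a name from the list of things; names that differ only in an ending like _2 or _b are one class to them, and where a whole thing is asked for, a point or a joint stands for the part that bears it (a point fixed in the world has none). Each returns a list of dicts, best first, with "conf" (0 to 1); they miss things now and then, are a little off and sometimes report something else, mostly with a low value. They report only what shows in the picture. A call takes as long as a camera call. They do not tell look-alikes from the thing itself.
- bot.boxes_of(thing, camera): "rect" ([left, top, right, bottom] in pixels, round what is visible of it).
- bot.regions_of(thing, camera): "mask" (384x512 bool, what is visible of it) and "rect" ([left, top, right, bottom] in pixels, round what is visible of it).
The state is a dict: "clock": time; "q": joint angles; "joint_velocities": joint speeds; "joint_efforts": joint torques, N m; "position": TCP position; "tool_rot": TCP orientation; "force": force on the tool from outside, world axes, zero at the start; "moment": the same for the moment, N m; "grip_width": finger opening in mm; "gripper_force": force on a finger pad.
Only numpy, scipy, OpenCV 4.12 (cv2) and the standard library are available. Lean on these libraries where they do the work, as an engineer would, in place of code of your own. Each camera call takes 0.05 s, during which the arm holds its last target. There are 200 camera calls.

## Working session

There is one attempt and no reset: what is moved stays moved. The work goes in short steps, Python scripts to look and compute and a shell command to move; the robot and the scene stay as the last step left them, time stands still between calls to the robot, and variables do not carry over. Pictures are saved under pics/ and viewed, at most 10 in all, crops included, and the job is handed in when it is done.

```bash
mkdir -p pics
cat > h.py <<'E'
import numpy as np, cv2
from plant import bot
def cam(n):
    c=bot.camera_info(n);K=np.array([[c['fx'],0,c['cx']],[0,c['fy'],c['cy']],[0,0,1.]])
    R=cv2.Rodrigues(np.array(c['rvec'],float))[0];return K,np.array(c['D'],float),R,np.array(c['tvec'],float).ravel()
def cloud(n,depth,vu):
    K,D,R,t=cam(n);v,u=vu
    p=cv2.undistortPoints(np.stack([u,v],1).astype(np.float64).reshape(-1,1,2),K,D).reshape(-1,2)
    d=depth[v,u].astype(float);P=np.c_[p*d[:,None],d];P=P[d>0]
    return (P-t)@R
def proj(n,P):
    K,D,R,t=cam(n);return cv2.projectPoints(np.array(P,float).reshape(-1,1,3),cv2.Rodrigues(R)[0],t,K,D)[0].reshape(-1,2)
E
python3 - <<'E'
from h import *
fr={}
for n in('top','side'):
    im,d=bot.grab_frame(n);fr[n]=im;np.savez('f0_'+n,im=im,d=d)
    for th in('gauge','blue_valve','red_tank','mat'):
        for r in bot.regions_of(th,n):
            if r['conf']<.2: continue
            P=cloud(n,d,np.nonzero(r['mask']))
            q=P[P[:,2]>P[:,2].max()-15]
            print(n,th,round(r['conf'],2),np.round(r['rect']),'med',np.median(P,0).round(),'mn',P.min(0).round(),'mx',P.max(0).round(),'topmed',np.median(q,0).round())
    cv2.imwrite(f'pics/a_{n}.png',cv2.resize(im[:,:,::-1],(800,600)))
print(bot.get_state())
E
```

```text
top gauge 0.7 [378. 224. 398. 238.] med [ 426. -302.   49.] mn [ 405. -333.   -3.] mx [ 449. -286.  102.] topmed [ 427. -310.   93.]
top gauge 0.49 [341. 208. 356. 223.] med [ 466. -185.   53.] mn [ 449. -217.   -1.] mx [ 489. -168.  105.] topmed [ 467. -190.   96.]
top blue_valve 0.69 [162. 176. 199. 210.] med [519. 308.  92.] mn [469. 262. -12.] mx [588. 363. 142.] topmed [527. 319. 133.]
top blue_valve 0.66 [111. 180. 141. 209.] med [518. 473.  61.] mn [481. 440. -11.] mx [566. 535.  97.] topmed [521. 481.  93.]
top red_tank 0.88 [230. 167. 269. 203.] med [544. 108.  93.] mn [497.  53.  -5.] mx [611. 166. 140.] topmed [553. 110. 133.]
top mat 0.56 [307. 177. 366. 236.] med [ 499. -154.    4.] mn [ 404. -252.   -9.] mx [585. -69. 101.] topmed [ 471. -205.   99.]
side gauge 0.81 [328. 128. 346. 156.] med [ 425. -299.   46.] mn [ 405. -400.   -5.] mx [ 479. -282.  100.] topmed [ 427. -304.   94.]
side gauge 0.67 [302. 142. 314. 170.] med [ 467. -178.   48.] mn [ 448. -291.   -5.] mx [ 534. -162.  104.] topmed [ 470. -184.   97.]
side blue_valve 0.72 [176. 237. 220. 289.] med [511. 34
[... 611 characters left out ...]
': array([-9.84393646e-01,  3.84713934e-01,  7.82714928e-03, -4.03994693e-05,
       -1.19399654e+00, -2.58608776e-01]), 'joint_velocities': array([ 1.22656674e-03, -5.28977298e-05,  4.33639524e-04, -2.11147217e-04,
        2.80318431e-06, -8.42208251e-04]), 'joint_efforts': array([ 5.85417683e-05, -3.91691709e+01,  1.88441956e+01,  4.18707401e+00,
       -7.46879687e-04, -1.17387966e-06]), 'position': array([ 201.23558458, -591.66050072,  253.26908354]), 'tool_rot': array([ 5.12572071e-01, -3.09949437e+00, -1.48839282e-04]), 'force': array([ 0.36991408,  0.33501669, -0.54292361]), 'moment': array([-0.05542925, -0.01221382, -0.03709496]), 'gripper_force': 0.0, 'grip_width': 85.5025466344048}
```

Run:
```python
from h import *
f=np.load('f0_side.npz');im=f['im'];t=np.load('f0_top.npz');
a=cv2.resize(im[110:350,130:360,::-1],(460,480),interpolation=cv2.INTER_CUBIC)
b=cv2.resize(t['im'][165:245,300:410,::-1],(330,240),interpolation=cv2.INTER_CUBIC)
c=cv2.resize(t['im'][165:225,105:275,::-1],(330,116),interpolation=cv2.INTER_CUBIC)
o=np.zeros((480,790,3),np.uint8);o[:,:460]=a;o[:240,460:]=b;o[250:366,460:]=c
cv2.imwrite('pics/b.png',o)
# refined: gauge top points, mat pose, valve
def fit(P):
    from scipy.optimize import least_squares
    return least_squares(lambda p:np.hypot(P[:,0]-p[0],P[:,1]-p[1])-p[2],[*P[:,:2].mean(0),15],loss='soft_l1').x
for n,f in(('top',t),('side',np.load('f0_side.npz'))):
    d=f['d'];v,u=np.mgrid[0:384,0:512];P=cloud(n,d,(v.ravel(),u.ravel()))
    for nm,c,z0,z1 in(('g',(467,-186),86,99),('gbar',(467,-186),30,86),('rod',(467,-186),95,110),('valve',(528,321),112,150),('stemtop',(528,321),127,150),('tanktop',(528,321),85,108),('red',(552,112),127,150)):
        s=P[(np.hypot(P[:,0]-c[0],P[:,1]-c[1])<(60 if nm=='tanktop' else 28))&(P[:,2]>z0)&(P[:,2]<z1)]
        if len(s)>3: print(n,nm,len(s),s.mean(0).round(1),s.min(0).round(),s.max(0).round(),'z',np.percentile(s[:,2],[50,90]).round(1),fit(s).round(1))
    m=P[(abs(P[:,2]-4)<6)&(np.hypot(P[:,0]-500,P[:,1]+158)<200)]
    g=f['im'].astype(int);mk=(g[...,1]>g[...,0]+25)&(g[...,1]>g[...,2]+15)
    Q=cloud(n,d,np.nonzero(mk));Q=Q[(abs(Q[:,2]-4)<12)&(np.hypot(Q[:,0]-500,Q[:,1]+158)<200)]
    print(n,'mat',len(Q),cv2.minAreaRect(Q[:,:2].astype(np.float32)))
```

```text
top g 68 [ 468.2 -191.2   95.5] [ 456. -207.   88.] [ 482. -177.   99.] z [95.4 98.4] [ 468.6 -191.2   10.5]
top gbar 36 [ 465.5 -181.1   58.6] [ 455. -193.   30.] [ 482. -176.   85.] z [60.3 81.3] [ 468.2 -189.5   12.5]
top rod 59 [ 468.9 -191.5   98.1] [ 455. -207.   95.] [ 481. -177.  105.] z [ 98.  101.2] [ 468.7 -190.7   10.3]
top valve 40 [526.9 317.6 130.9] [519. 308. 113.] [536. 328. 142.] z [132.1 136.7] [526.8 317.9   6.7]
top stemtop 33 [527.3 318.7 133.5] [519. 311. 128.] [536. 328. 142.] z [133.3 137.9] [526.9 318.5   6.3]
top tanktop 727 [526.5 316.9  95.3] [480. 271.  85.] [574. 363. 108.] z [ 95.2 101.9] [527.7 318.7  33.6]
top red 32 [552.7 110.  133.2] [545. 102. 128.] [560. 119. 140.] z [133.2 136.2] [552.4 110.    6.3]
top mat 2950 ((494.7618713378906, -159.87564086914062), (175.4325714111328, 177.75868225097656), 2.82287859916687)
side g 64 [ 469.3 -185.1   94.8] [ 455. -205.   86.] [ 485. -171.   99.] z [95.9 98.6] [ 471.  -188.7   13.2]
side gbar 124 [ 466.4 -178.8   58.3] [ 455. -193.   31.] [ 484. -170.   86.] z [58.4 81.4] [ 470.7 -188.6   14. ]
side rod 49 [ 470.4 -187.3   98.2] [ 456. -205.   95.] [ 485. -171.  104.] z [ 98.3 100.8] [ 469.8 -189.1   11.2]
side valve 69 [527.3 324.  127.7] [519. 313. 112.] [538. 331. 139.] z [132.4 135.7] [528.6 322.2   7.2]
side stemtop 40 [528.5 322.6 134. ] [519. 313. 128.] [538. 330. 139.] z [134.4 136.1] [528.4 322.    6.9]
side tanktop 778 [522.1 329.3  95.9] [481. 277.  85.] [575. 369. 108.] z [ 96.2 101.9] [528.3 322.7  34.1]
side red 37 [553.6 114.8 134.1] [546. 106. 128.] [562. 123. 139.] z [135. 138.] [554.6 114.8   6.9]
side mat 1890 ((494.9920654296875, -157.9496307373047), (178.7361297607422, 181.79722595214844), 3.1382837295532227)
```

View pics/b.png

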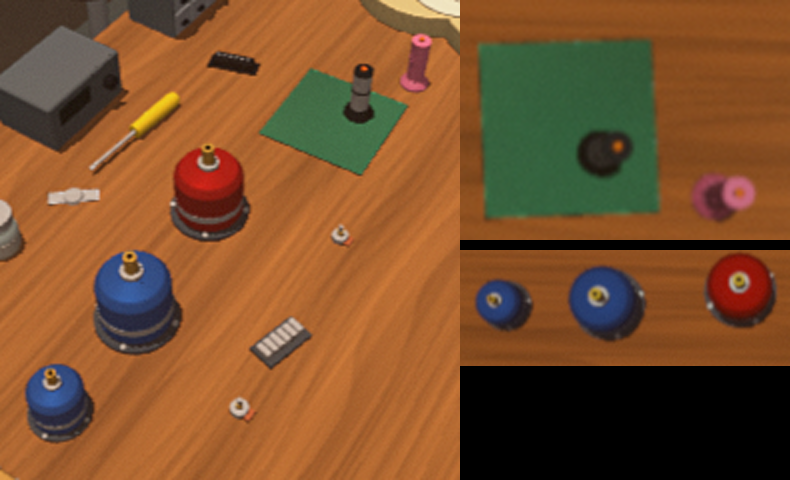

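Steel gauge with the orange rod at top-view (350,215) on the mat is the one meant, and the one at (388,231) is pink. Of the blue tanks at (180,193) and (126,195), the larger one at (180,193) is meant. The enlarged crop confirms both. Estimates: gauge (469.5, -189.5), valve (527.8, 320.3, 134), mat centre (495, -159).

```bash
python3 -m handwheel '[0.0224,0.0335,-0.004,0,0, 0.0224,0.0335,-0.004,0,0, 0.0224,0.0335,-0.004,0,0, 0.0224,0.0335,-0.004,0,0, 0.0224,0.0335,-0.004,0,0, 0.0224,0.0335,-0.004,0,0, 0.0224,0.0335,-0.004,0,0, 0.0224,0.0335,-0.004,0,0, 0.0224,0.0335,-0.004,0,0, 0.0224,0.0335,-0.004,0,0, 0.0224,0.0335,-0.004,0,0, 0.0224,0.0335,-0.004,0,0, 0,0,0,0,0, 0,0,0,0,0]' 40
```

```text
clock: 1.9
position: [470.4, -188.9, 205.3]
tool_rot: [0.516, -3.099, -0.0]
force: [-0.9, -0.7, -0.2]
grip_width: 85.5
gripper_force: 0.0
```

```bash
python3 -m handwheel '[-0.0005,-0.0005,-0.02,0,0, 0,0,-0.02,0,0, 0,0,-0.02,0,0, 0,0,-0.02,0,0, 0,0,-0.018,0,0, 0,0,-0.012,0,0, 0,0,-0.006,0,0, 0,0,0,0,0.4, 0,0,0,0,0.5, 0,0,0,0,0.6, 0,0,0,0,0.8, 0,0,0,0,1, 0,0,0,0,1, 0,0,0,0,1, 0,0,0,0,1]' 40
```

```text
clock: 3.4
position: [470.2, -190.4, 90.1]
tool_rot: [-0.513, 3.098, -0.001]
force: [-0.4, -2.0, 5.3]
grip_width: 28.5
gripper_force: 39.6
```

```bash
python3 -m handwheel '[0,0,0,0,1, 0,0,0.01,0,1, 0,0,0.02,0,1, 0,0,0.03,0,1, 0,0,0.03,0,1, 0,0,0.03,0,1, 0,0,0.03,0,1, 0,0,0.03,0,1, 0,0,0.015,0,1, 0,0,0,0,1, 0,0,0,0,1]' 80
python3 - <<'E'
from h import *
o=np.zeros((440,790,3),np.uint8);S=bot.get_state();p=S['position'];print(S['force'],p,S['grip_width'])
for i,n in enumerate(('top','side')):
    im,d=bot.grab_frame(n);u,v=proj(n,p-[0,0,60])[0].astype(int)
    c=im[max(v-55,0):v+55,u-48:u+48,::-1];c=cv2.resize(c,None,fx=4,fy=4,interpolation=cv2.INTER_CUBIC);o[:c.shape[0],i*395:i*395+384]=c[:440]
    v,u=np.mgrid[0:384,0:512];P=cloud(n,d,(v.ravel(),u.ravel()))
    s=P[(np.hypot(P[:,0]-p[0],P[:,1]-p[1])<40)&(P[:,2]>150)&(P[:,2]<p[2]-30)];
    if len(s):print(n,len(s),s.mean(0).round(1),s.min(0).round(),s.max(0).round())
cv2.imwrite('pics/c.png',o)
E
```

```text
clock: 4.5
position: [468.7, -189.7, 283.2]
tool_rot: [0.512, -3.098, -0.003]
force: [0.5, -0.3, -1.8]
grip_width: 28.0
gripper_force: 79.1
[ 0.52813276 -0.27808231 -1.84548451] [ 468.67689362 -189.71666131  283.23713941] 27.980389997423394
top 36 [ 450.1 -192.1  208.2] [ 446. -209.  198.] [ 456. -180.  216.]
side 226 [ 463.8 -176.5  220.9] [ 445. -208.  195.] [ 493. -162.  253.]
```

View pics/c.png

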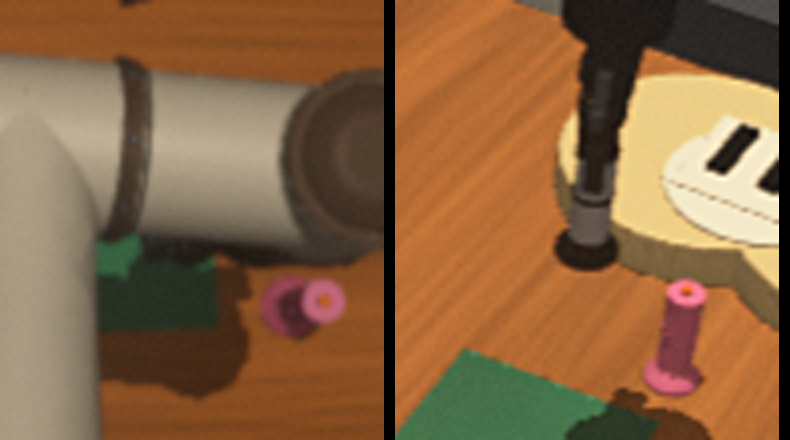

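The side view shows the gauge lifted and upright, its cup at crop pixel (587,248). Next I carry it over the valve.

```bash
python3 -m handwheel '[0.003,0.01,0,0,1, 0.003,0.02,0,0,1, 0.003,0.03,0,0,1, 0.003,0.03,0,0,1, 0.003,0.03,0,0,1, 0.003,0.03,0,0,1, 0.003,0.03,0,0,1, 0.003,0.03,0,0,1, 0.003,0.03,0,0,1, 0.003,0.03,0,0,1, 0.003,0.03,0,0,1, 0.003,0.03,0,0,1, 0.003,0.03,0,0,1, 0.003,0.03,0,0,1, 0.003,0.03,0,0,1, 0.003,0.03,0,0,1, 0.003,0.03,0,0,1, 0.004,0.02,0,0,1, 0.004,0.01,0,0,1, 0,0,0,0,1]'
python3 -m handwheel '[0,0,-0.012,0,1, 0,0,-0.012,0,1, 0,0,-0.012,0,1, 0,0,0,0,1, 0,0,0,0,1]'
python3 - <<'E'
from h import *
from scipy.optimize import least_squares
S=bot.get_state();p=S['position'];print(S['force'],p)
o=np.zeros((440,790,3),np.uint8)
for i,n in enumerate(('top','side')):
    im,d=bot.grab_frame(n);np.savez('f1_'+n,im=im,d=d);u,v=proj(n,p-[0,0,95])[0].astype(int)
    c=im[max(v-55,0):v+55,max(u-48,0):u+48,::-1];c=cv2.resize(c,None,fx=4,fy=4,interpolation=cv2.INTER_CUBIC);o[:c.shape[0],i*395:i*395+384]=c[:440]
    v,u=np.mgrid[0:384,0:512];P=cloud(n,d,(v.ravel(),u.ravel()))
    for nm,z0,z1,r in(('barrel',p[2]-65,p[2]-28,15),('cup',p[2]-86,p[2]-68,22),('stem',110,137,9),('tanktop',85,108,34)):
        c=p if nm in('barrel','cup') else np.array([528,320])
        s=P[(np.hypot(P[:,0]-c[0],P[:,1]-c[1])<(60 if nm=='tanktop' else 30))&(P[:,2]>z0)&(P[:,2]<z1)]
        if len(s)>8: print(n,nm,len(s),s.mean(0).round(1),s.min(0).round(),s.max(0).round(),least_squares(lambda q:np.hypot(s[:,0]-q[0],s[:,1]-q[1])-r,c[:2],loss='soft_l1').x.round(1))
cv2.imwrite('pics/d.png',o)
E
```

```text
clock: 6.6
position: [528.4, 321.0, 282.9]
tool_rot: [0.514, -3.097, 0.002]
force: [-0.7, -0.7, -2.4]
grip_width: 27.7
gripper_force: 79.1
clock: 7.1
position: [528.6, 319.2, 247.9]
tool_rot: [0.512, -3.099, 0.001]
force: [-0.2, 0.2, -1.1]
grip_width: 27.3
gripper_force: 79.1
[-0.16469501  0.23730037 -1.11462553] [528.56897718 319.21911966 247.9044342 ]
top barrel 23 [516.7 310.6 199.3] [512. 304. 185.] [526. 322. 217.] [526.7 319.7]
top cup 83 [515.9 311.2 172.2] [502. 296. 164.] [539. 338. 180.] [528.7 320.1]
top tanktop 443 [514.7 308.1  94.3] [482. 271.  85.] [566. 361. 107.] [526.2 320.4]
side barrel 122 [520.7 329.1 201.9] [513. 311. 183.] [539. 338. 220.] [529.2 320.8]
side cup 161 [520.3 329.8 172.6] [504. 298. 162.] [553. 345. 180.] [529.9 319.8]
side stem 61 [526.1 326.2 123.1] [515. 315. 110.] [541. 336. 136.] [530.7 321.3]
side tanktop 760 [521.5 330.3  95.6] [479. 274.  85.] [575. 370. 108.] [527.6 323.8]
```

View pics/d.png

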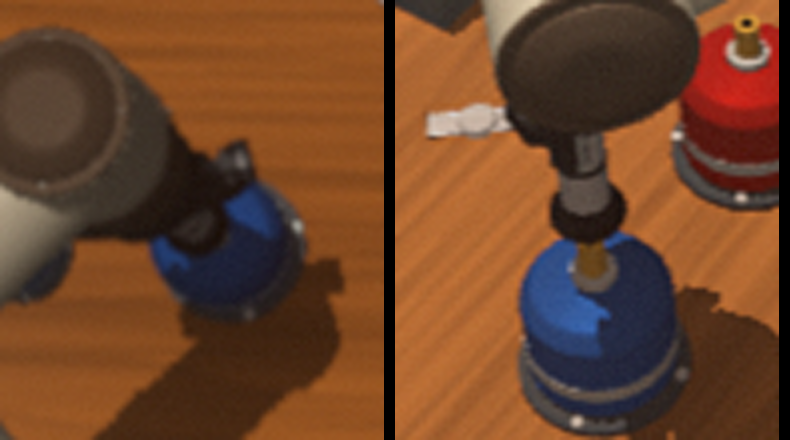

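```bash
python3 -m handwheel '[0,0.001,-0.008,0,1, 0,0,-0.008,0,1, 0,0,-0.008,0,1, 0,0,-0.006,0,1, 0,0,-0.004,0,1, 0,0,-0.003,0,1, 0,0,0,0,1, 0,0,0,0,1]'
```

```text
clock: 8.0
position: [528.7, 320.9, 211.5]
tool_rot: [-0.513, 3.099, 0.0]
force: [-0.2, 0.5, -2.0]
grip_width: 27.9
gripper_force: 79.1
```

```bash
python3 -m handwheel '[0,0,-0.003,0,1, 0,0,-0.003,0,1, 0,0,-0.002,0,1, 0,0,0,0,1]'; python3 -m handwheel '[0,0,-0.002,0,1, 0,0,-0.001,0,1, 0,0,0,0,1]'; python3 -m handwheel '[0,0,-0.001,0,1, 0,0,-0.001,0,1, 0,0,0,0,1]'
```

```text
clock: 8.4
position: [528.8, 321.0, 204.1]
tool_rot: [-0.513, 3.098, 0.001]
force: [-1.2, -0.1, 1.3]
grip_width: 27.9
gripper_force: 79.7
clock: 8.7
position: [529.0, 321.1, 202.4]
tool_rot: [-0.513, 3.097, 0.001]
force: [-2.8, -0.4, 5.9]
grip_width: 28.1
gripper_force: 79.9
clock: 9.0
position: [529.0, 321.1, 200.8]
tool_rot: [-0.513, 3.097, 0.001]
force: [-2.4, -1.1, 8.2]
grip_width: 28.0
gripper_force: 80.0
```

```bash
python3 -m handwheel '[0,0,-0.001,0,1, 0,0,-0.001,0,1, 0,0,0,0,1]';  python3 -m handwheel '[0,0,-0.001,0,1, 0,0,0,0,1, 0,0,0,0,1]'
```

```text
clock: 9.3
position: [529.2, 321.1, 200.2]
tool_rot: [-0.514, 3.095, 0.001]
force: [-4.2, -1.5, 13.0]
grip_width: 28.0
gripper_force: 80.6
clock: 9.6
position: [529.3, 321.2, 200.1]
tool_rot: [-0.514, 3.094, 0.002]
force: [-5.6, -2.1, 15.4]
grip_width: 27.8
gripper_force: 80.9
```

```bash
python3 -m handwheel '[0,0,-0.001,0,1, 0,0,0,0,1, 0,0,0,0,1, 0,0,0,0,1, 0,0,0,0,1]'
python3 - <<'E'
from h import *
p=bot.get_state()['position'];o=np.zeros((440,790,3),np.uint8)
for i,n in enumerate(('top','side')):
    im,d=bot.grab_frame(n);g=im.astype(int);k=(g[...,0]>150)&(g[...,1]<120)&(g[...,2]<70)&(g[...,0]-g[...,1]>90)
    P=cloud(n,d,np.nonzero(k));P=P[np.hypot(*(P[:,:2]-p[:2]).T)<40];print(n,len(P),P.round()[:20].tolist())
    u,v=proj(n,p)[0].astype(int);c=im[max(v-50,0):v+60,max(u-48,0):u+48,::-1];c=cv2.resize(c,None,fx=4,fy=4,interpolation=cv2.INTER_CUBIC);o[:c.shape[0],i*395:i*395+384]=c[:440]
cv2.imwrite('pics/e.png',o)
E
```

```text
clock: 10.1
position: [529.4, 321.2, 200.1]
tool_rot: [-0.514, 3.094, 0.002]
force: [-6.9, -1.2, 18.8]
grip_width: 27.8
gripper_force: 81.3
top 0 []
side 0 []
```

View pics/e.png

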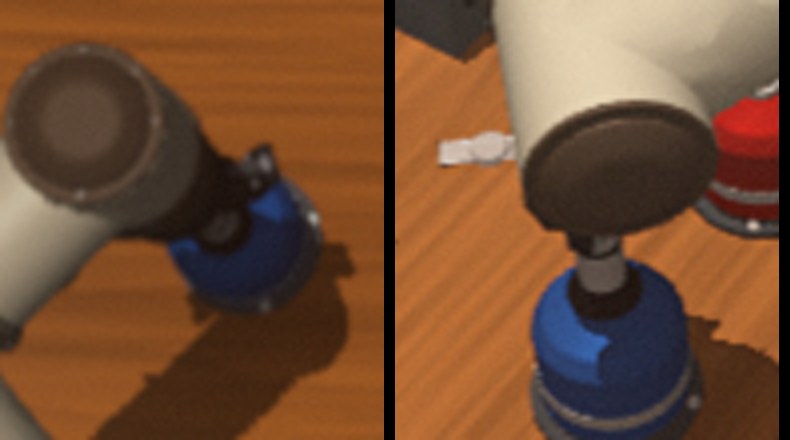

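```bash
python3 -m handwheel '[0,0,0.004,0,1, 0,0,0.005,0,1, 0,0,0.01,0,1, 0,0,0.015,0,1, 0,0,0.02,0,1, 0,0,0.02,0,1, 0,0,0.015,0,1, 0,0,0,0,1]'
python3 -m handwheel '[-0.002,-0.01,0,0,1, -0.002,-0.02,0,0,1, -0.002,-0.03,0,0,1, -0.002,-0.03,0,0,1, -0.002,-0.03,0,0,1, -0.002,-0.03,0,0,1, -0.002,-0.03,0,0,1, -0.002,-0.03,0,0,1, -0.002,-0.03,0,0,1, -0.002,-0.03,0,0,1, -0.002,-0.03,0,0,1, -0.002,-0.03,0,0,1, -0.002,-0.03,0,0,1, -0.002,-0.03,0,0,1, -0.002,-0.03,0,0,1, -0.002,-0.03,0,0,1, -0.002,-0.02,0,0,1, -0.002,-0.01,0,0,1, 0,0,0,0,1, 0,0,0,0,1]'
```

```text
clock: 11.0
position: [529.3, 321.3, 285.1]
tool_rot: [-0.512, 3.096, 0.003]
force: [0.2, 1.6, -1.9]
grip_width: 27.7
gripper_force: 79.5
clock: 13.0
position: [491.9, -159.1, 283.0]
tool_rot: [0.512, -3.099, -0.001]
force: [-0.9, 0.7, -2.2]
grip_width: 27.9
gripper_force: 79.4
```

```bash
python3 -m handwheel '[0,0,-0.015,0,1, 0,0,-0.03,0,1, 0,0,-0.03,0,1, 0,0,-0.03,0,1, 0,0,-0.03,0,1, 0,0,-0.025,0,1, 0,0,-0.016,0,1, 0,0,-0.008,0,1, 0,0,-0.003,0,1, 0,0,0,0,1, 0,0,0,0,1]'; python3 -m handwheel '[0,0,-0.002,0,1, 0,0,-0.002,0,1, 0,0,-0.001,0,1, 0,0,0,0,1, 0,0,0,0,1]'
```

```text
clock: 14.1
position: [493.3, -159.1, 97.3]
tool_rot: [-0.513, 3.097, -0.001]
force: [0.1, -0.1, -1.1]
grip_width: 27.7
gripper_force: 79.4
clock: 14.6
position: [492.6, -159.3, 91.3]
tool_rot: [0.512, -3.1, 0.0]
force: [1.2, -0.0, -2.1]
grip_width: 28.4
gripper_force: 79.4
```

```bash
python3 -m handwheel '[0,0,-0.001,0,1, 0,0,0,0,1, 0,0,0,0,1]';python3 -m handwheel '[0,0,-0.001,0,1, 0,0,0,0,1, 0,0,0,0,1]'
```

```text
clock: 14.9
position: [492.7, -159.2, 90.4]
tool_rot: [-0.513, 3.099, -0.0]
force: [0.3, 0.5, -1.7]
grip_width: 27.7
gripper_force: 79.6
clock: 15.2
position: [492.9, -159.3, 90.3]
tool_rot: [-0.513, 3.099, -0.001]
force: [-2.3, 0.7, 5.0]
grip_width: 27.2
gripper_force: 80.3
```

```bash
python3 -m handwheel '[0,0,0,0,0.64, 0,0,0,0,0.6, 0,0,0,0,0.55, 0,0,0,0,0.45, 0,0,0,0,0.3, 0,0,0,0,0.1, 0,0,0,0,0, 0,0,0,0,0, 0,0,0,0,0]' 20; python3 -m handwheel '[0,0,0.01,0,0, 0,0,0.02,0,0, 0,0,0.03,0,0, 0,0,0.03,0,0, 0,0,0.03,0,0, 0,0,0.03,0,0, 0,0,0.03,0,0, 0,-0.03,0,0,0, 0,-0.04,0,0,0, 0,-0.04,0,0,0, 0,-0.04,0,0,0, 0,-0.04,0,0,0, 0,-0.03,0,0,0, 0,0,0,0,0, 0,0,0,0,0]'
python3 - <<'E'
from h import *
p=np.array([492.9,-159.3,70]);o=np.zeros((440,790,3),np.uint8)
for i,n in enumerate(('top','side')):
    im,d=bot.grab_frame(n);v,u=np.mgrid[0:384,0:512];P=cloud(n,d,(v.ravel(),u.ravel()))
    s=P[(np.hypot(*(P[:,:2]-p[:2]).T)<40)&(P[:,2]>15)&(P[:,2]<140)];print(n,np.sort(s[:,2])[-12:].round())
    for a,b in((100,140),(60,95),(20,50)):
        q=s[(s[:,2]>a)&(s[:,2]<b)];print(a,b,len(q),np.median(q,0).round(1) if len(q) else '')
    u,v=proj(n,p)[0].astype(int);c=im[max(v-50,0):v+60,max(u-48,0):u+48,::-1];c=cv2.resize(c,None,fx=4,fy=4,interpolation=cv2.INTER_CUBIC);o[:c.shape[0],i*395:i*395+384]=c[:440]
cv2.imwrite('pics/f.png',o)
E
```

```text
clock: 16.1
position: [492.6, -159.2, 89.3]
tool_rot: [-0.513, 3.099, -0.0]
force: [-0.7, 0.0, -0.5]
grip_width: 85.3
gripper_force: 0.0
clock: 17.6
position: [492.1, -379.6, 269.4]
tool_rot: [0.51, -3.1, -0.001]
force: [0.4, 1.1, 0.1]
grip_width: 85.5
gripper_force: 0.0
top [102. 109. 114. 117. 120. 122. 124. 125. 127. 127. 128. 129.]
100 140 19 [ 489.7 -158.7  113.6]
60 95 46 [ 488.3 -152.5   91.1]
20 50 29 [ 482.  -147.6   24.3]
side [116. 116. 120. 120. 122. 122. 123. 123. 125. 125. 126. 128.]
100 140 24 [ 492.8 -156.2  114.5]
60 95 85 [ 488.8 -146.5   79.1]
20 50 77 [ 487.8 -146.8   33.5]
```

View pics/f.png

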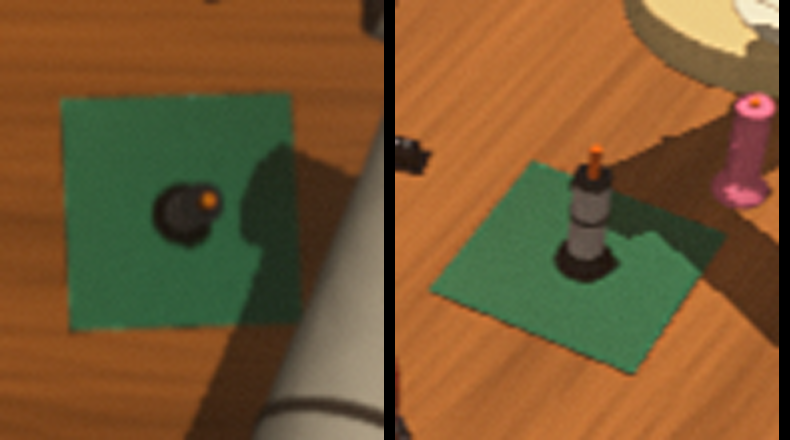

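The gauge stands upright near the middle of the mat (crop pixel (587,225)). The orange rod reaches z≈127 (crop pixel (596,160)), which puts it about 26 mm out. The gripper is clear of everything.

```bash
python3 -c "from plant import bot; print(bot.job_done())"
```

```text
the job is handed in; nothing more can be done
None
```

The job is handed in, verdict not reported: I pressed the gauge fully home on the larger blue tank's valve and stood it upright and released on the green mat with its rod about 26 mm out; the red tank was not touched.

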